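Find the empty lane of a dark bottle rack by touch and refill it

TASK

The dropper bottles are kept dark in the covered gravity rack, and exactly one of its four lanes has run empty. Press the blue flaps to feel which one: over stock a flap is firm, over the empty lane it gives way deeply. Then move both new bottles along the loading ledge at the back, one after the other, and let them roll down into that lane so that both lie fully home under the cover; drop neither off the rack and leave the other things on the bench where they are.

Things in the scene. Friction and masses are not known exactly. Their poses are not given: they have to be found in the camera images.
- rack: white covered bottle rack, fixed to the bench, 136 mm deep (x), 300 wide (y). Origin on the bench under its middle; x points up the lanes, away from the robot, y left, z up. Four lanes run along x, at y = +111 (one), +37, -37, -111 mm (four), 70 clear between 4 mm dividers; floors fall 14 degrees toward -x. Under the cover three lanes hold two bottles, one is empty; this can only be felt
- stop (a point): on the rack at y = 0: where the axis of the first bottle of a lane lies when home against the lane's low stop rib (rack x = -49, z = 32 mm)
- second (a point): on the rack at y = 0: where the axis of the second bottle of a lane lies when home against the first (rack x = -20, z = 39 mm). Each lane holds just two; a bottle put into a stocked lane stays in the mouth at x = 9. A fixed grey cover strip with its back edge at x = 2, top z = 66 mm, hides the second bottle; dividers and cover leave the mouth open behind it
- lip (a point): middle of the top of the 5 mm high back lip of the loading ledge (rack x = 56, y = 0, z = 36 mm; lip 4 thick). The ledge, 300 mm long, lies between this lip and the lane mouths: its floor leans back 4 degrees, from z = 34 at the crest (x = 19) to 31 at the lip; 5 mm lips also at both ends (y = +/-148). Bottles lie on it against the lip, parallel to y, and slide along it when pushed at an end
- mouth_one (a point): middle of the mouth of lane one (rack y = +111), on the crest between ledge and lane floor (rack x = 19, z = 34 mm); a bottle parallel to y whose axis is pushed 5 to 10 mm past the crest here, between the dividers (which begin at x = 17 and stand 33 high), rolls down the lane by itself
- mouth_two (a point): middle of the mouth of lane two (rack y = +37), on the crest between ledge and lane floor (rack x = 19, z = 34 mm); a bottle parallel to y whose axis is pushed 5 to 10 mm past the crest here, between the dividers (which begin at x = 17 and stand 33 high), rolls down the lane by itself
- mouth_three (a point): middle of the mouth of lane three (rack y = -37), on the crest between ledge and lane floor (rack x = 19, z = 34 mm); a bottle parallel to y whose axis is pushed 5 to 10 mm past the crest here, between the dividers (which begin at x = 17 and stand 33 high), rolls down the lane by itself
- mouth_four (a point): middle of the mouth of lane four (rack y = -111), on the crest between ledge and lane floor (rack x = 19, z = 34 mm); a bottle parallel to y whose axis is pushed 5 to 10 mm past the crest here, between the dividers (which begin at x = 17 and stand 33 high), rolls down the lane by itself
- pad_one (a point): centre of the black rubber finger pad (26 x 46 mm) on top of the blue flap of lane one (rack y = +111), about 51 mm above the bench, 37 mm in front of the flap's hinge; the flap is 61 x 69 mm and slopes 14 degrees with the lane
- pad_two (a point): centre of the black rubber finger pad (26 x 46 mm) on top of the blue flap of lane two (rack y = +37), about 51 mm above the bench, 37 mm in front of the flap's hinge; the flap is 61 x 69 mm and slopes 14 degrees with the lane
- pad_three (a point): centre of the black rubber finger pad (26 x 46 mm) on top of the blue flap of lane three (rack y = -37), about 51 mm above the bench, 37 mm in front of the flap's hinge; the flap is 61 x 69 mm and slopes 14 degrees with the lane
- pad_four (a point): centre of the black rubber finger pad (26 x 46 mm) on top of the blue flap of lane four (rack y = -111), about 51 mm above the bench, 37 mm in front of the flap's hinge; the flap is 61 x 69 mm and slopes 14 degrees with the lane
- flap_one (a joint): blue sprung flap of lane one: 0 = shut; positive = pressed down into the lane. Over a bottle it gives only about 0.1 rad (1 to 4 mm at the pad) and then is firm; over an empty lane it goes on softly (about 2 N) to its stop at 0.40 rad (12 to 14 mm); springs back by itself. Negative = lifted
- flap_two (a joint): blue sprung flap of lane two: 0 = shut; positive = pressed down into the lane. Over a bottle it gives only about 0.1 rad (1 to 4 mm at the pad) and then is firm; over an empty lane it goes on softly (about 2 N) to its stop at 0.40 rad (12 to 14 mm); springs back by itself. Negative = lifted
- flap_three (a joint): blue sprung flap of lane three: 0 = shut; positive = pressed down into the lane. Over a bottle it gives only about 0.1 rad (1 to 4 mm at the pad) and then is firm; over an empty lane it goes on softly (about 2 N) to its stop at 0.40 rad (12 to 14 mm); springs back by itself. Negative = lifted
- flap_four (a joint): blue sprung flap of lane four: 0 = shut; positive = pressed down into the lane. Over a bottle it gives only about 0.1 rad (1 to 4 mm at the pad) and then is firm; over an empty lane it goes on softly (about 2 N) to its stop at 0.40 rad (12 to 14 mm); springs back by itself. Negative = lifted
- bottle_a_centre (a point): middle of one of the two new bottles: amber, round, white cap, 30 mm across, 62 mm long, 40 g, lying on the loading ledge; its own z axis runs along the bottle from base to cap, axis about 15 mm above the ledge floor (z = 47 in the rack's frame)
- bottle_a: the same bottle; origin at the centre of its base, 31 mm from its middle
- bottle_b_centre (a point): middle of one of the two new bottles: amber, round, white cap, 30 mm across, 62 mm long, 40 g, lying on the loading ledge; its own z axis runs along the bottle from base to cap, axis about 15 mm above the ledge floor (z = 47 in the rack's frame)
- bottle_b: the same bottle; origin at the centre of its base, 31 mm from its middle
- blue_cap_jar: bystander: small white jar with a blue screw cap, 62 mm across, 62 mm tall; origin at the centre of its underside
- feeding_cup: bystander: small empty plastic cup, 74 mm across, 42 mm tall; origin at the centre of its underside
- bench_timer: bystander: off-white kitchen timer, 58 x 62 x 19 mm; origin at the centre of its underside
- roll_of_tape: bystander: roll of buff tape lying flat, 96 mm across, 25 mm high; origin at the centre of its underside

How it is judged (in metres and radians):
On the way, in this order (a step that is already met when the one before it is completed fails the run):
1. the empty lane is felt out: one flap is pressed deeply into its lane (more than 0.25 rad, which stock would prevent) (value of joint any of flap_one, flap_two, flap_three, flap_four above 0.25 rad), for 0.1 s.
2. the first bottle has rolled home to the stop of the empty lane (((x of bottle_a_centre in the frame of rack between -0.062 and -0.042 m and y of bottle_a_centre in the frame of rack between -0.13 and 0.13 m and z of bottle_a_centre in the frame of rack between 0.025 and 0.047 m) or (x of bottle_b_centre in the frame of rack between -0.062 and -0.042 m and y of bottle_b_centre in the frame of rack between -0.13 and 0.13 m and z of bottle_b_centre in the frame of rack between 0.025 and 0.047 m))), for 0.2 s.
At the end, for the whole second after the job is handed in: Both new bottles lie at rest under the cover in the lane that was empty: one against the stop (rack x within 7 mm of -49 mm), the other behind it (rack x below -12 mm, at most 8 mm short of touching) (x of bottle_a_centre in the frame of rack between -0.062 and -0.012 m and y of bottle_a_centre in the frame of rack between -0.13 and 0.13 m and z of bottle_a_centre in the frame of rack between 0.025 and 0.047 m and x of bottle_b_centre in the frame of rack between -0.062 and -0.012 m and y of bottle_b_centre in the frame of rack between -0.13 and 0.13 m and z of bottle_b_centre in the frame of rack between 0.025 and 0.047 m and ((x of bottle_a_centre in the frame of rack between -0.062 and -0.042 m and y of bottle_a_centre in the frame of rack between -0.13 and 0.13 m and z of bottle_a_centre in the frame of rack between 0.025 and 0.047 m) or (x of bottle_b_centre in the frame of rack between -0.062 and -0.042 m and y of bottle_b_centre in the frame of rack between -0.13 and 0.13 m and z of bottle_b_centre in the frame of rack between 0.025 and 0.047 m)) and linear speed of each of bottle_a, bottle_b below 0.02 m/s).
It fails at once if a new bottle falls off the rack (height (world z) of any of bottle_a_centre, bottle_b_centre below 0.022 m).
It fails at once if one of the bystanders is shifted by more than 30 mm (distance of any of blue_cap_jar, feeding_cup, bench_timer, roll_of_tape from where it was at the start of the episode above 0.03 m).
It also fails if it takes over 67 s, if anything falls off the work surface, if the arm or the gripper's body presses on something with over 40 N, if the wrist force passes 120 N, or if a joint passes its speed limit or range.

ROBOT

A 6-joint arm with a two-finger parallel gripper is mounted at the origin on a cart in front of the work surface, level with it; the furniture and walls round the work are solid. World frame = base frame: x ahead of the robot, y to its left, z up, the work surface at z = 0. Lengths are in m, angles in degrees, forces in N, time in s.
With the tool pointing down it reaches from about 0.375 to 0.9 m from the base axis. Payload 3.1 kg.
Tool frame: the origin (TCP) lies at the very end of the fingers, on their centre line; the grasp point (between the pads) lies 19 mm behind it; z points along the fingers, y is the direction in which the jaws open and shut (so a half turn about z gives the same grasp; the last joint's range is limited). The gripper opens to 87 mm and grips with 3 to 60 N. Pads are 19 mm wide; open, the fingers measure 117 mm over their backs; the gripper's body (75 mm by 190 mm) begins 51 mm behind the grasp point.
Start: joints at [55.892, 30.224, 82.088, -0, 67.689, -10.227], TCP at [0.253, 0.571, 0.223] pointing down, gripper open.
Joint ranges: [-176.69, 176.69], [-43.24, 126.21], [12.49, 139.97], [-82, 262], [0, 151.66], [-163.58, 163.58]. Speed limits (degrees/s): [159.86, 159.86, 180, 180, 180, 180].

INTERFACE

Orientations are given as a 3x3 rotation matrix whose columns are the frame's x, y, z axes.
In Python, from rig import bot gives the robot as it stands. The module is installed in compiled form; this text tells all that it offers.
- The arm moves only by the tool play_rows, never from a script. Its argument "targets" is a list of rows, each a list of 7 numbers: the closure, from 0 (fully open) to 1 (shut), then the shift along the world's x, y, z in m, then the turn, a rotation vector about the world's x, y, z in rad. A call has 1 to 12 rows; each row shifts and turns the commanded pose from where the row before left it; what a row does not reach is not made up. A row lasts 1/8 s, in which the tool goes at most 62.5 mm and 10.7 degrees, less where a joint would pass 70% of its speed; a pose out of reach is approached as far as the arm can. A call with a gripper value outside its range is refused whole. The fingers move at their own pace and stop on an object; the grip force is fixed at half the most. Time passes only in rows, so rows that do not move let the fingers close. It gives the time, the measured TCP pose, the force and the opening at its end, in the units of the state.
- bot.read_state(): the state, without advancing time (a new reading comes with each control period).
- bot.capture(name): name is "scene" or "side" or "wrist"; returns the picture (400x640x3 uint8, blue, green, red); there is no depth.
- bot.get_calibration(name): a dict with "fx", "fy", "cx", "cy" (pixels), "R" (3x3) and "t" (3): a world point X has camera coordinates R X + t. Camera axes: x right, y down, z forward; pixel columns grow to the right and rows downward; lengths in m; the calibration is good to about 2 mm. A picture is of the moment at which its call begins: read the wrist's pose just before it. get_calibration takes no time and is no camera call; for the wrist camera it gives the pose at the moment of the call.
- bot.hand_in(): hands the job in, once; it reports no verdict.
The state is a dict: "time_s": time; "joint_positions": joint angles; "qvel": joint speeds; "tau": joint torques, N m; "position": TCP position; "tcp_rot": TCP orientation; "force": force on the tool from outside, world axes, zero at the start; "moment": the same for the moment, N m; "opening": opening from 0.0 (shut) to 1.0 (fully open).
Only numpy, scipy, OpenCV 4.12 (cv2) and the standard library are available. Lean on these libraries where they do the work, as an engineer would, in place of code of your own. Each camera call takes 0.05 s, during which the arm holds its last target. There are 200 camera calls.

## Working session

There is one attempt and no reset: what is moved stays moved. The work goes in short steps, Python scripts to look and compute and a tool call to move; the robot and the scene stay as the last step left them, time stands still between calls to the robot, and variables do not carry over. Pictures are saved under pics/ and viewed, about 8 in all and at most 12, crops included, and the job is handed in when it is done.

Besides the shell and the picture viewer there is one more tool, called after "Emit:" as name(argument=value, ...) on one line, values as JSON. play_rows: Moves the arm, as the interface text tells. Its arguments: {"type":"object","properties":{"targets":{"type":"array","items":{"type":"array","items":{"type":"number"}}}},"required":["targets"]}

```bash
mkdir -p pics; python3 - <<'E'
from rig import bot
import cv2
s=bot.read_state();print(s['time_s'],s['position'],s['tcp_rot'],s['force'],s['opening'])
for n in('scene','side'):
    c=bot.get_calibration(n);print(n,c)
    im=bot.capture(n);cv2.imwrite(f'pics/{n}0.png',im)
E
```

```text
0.0 [0.25258428 0.57089895 0.22157493] [[-9.14397672e-01  4.04815385e-01 -1.18426651e-03]
 [ 4.04816957e-01  9.14395996e-01 -1.78699641e-03]
 [ 3.59484915e-04 -2.11343652e-03 -9.99997702e-01]] [-0.2732221  -0.08623237  0.00561689] 1.0023034617775919
scene {'fx': 471.977566685639, 'fy': 471.977566685639, 'cx': 319.334237118183, 'cy': 204.05881863920314, 'R': array([[ 0.81534598, -0.57880246,  0.01409433],
       [-0.35901901, -0.52454049, -0.77198616],
       [ 0.45422053,  0.62437568, -0.63548306]]), 't': array([-0.39446608,  0.15755399,  1.22549868])}
side {'fx': 494.40532667377477, 'fy': 494.40532667377477, 'cx': 316.7387890279669, 'cy': 199.93029840703593, 'R': array([[-0.87594369, -0.48235407, -0.00756299],
       [-0.17845365,  0.3385533 , -0.9238701 ],
       [ 0.44819297, -0.80790854, -0.38263147]]), 't': array([0.36427179, 0.17817437, 1.4692179 ])}
```

View pics/scene0.png

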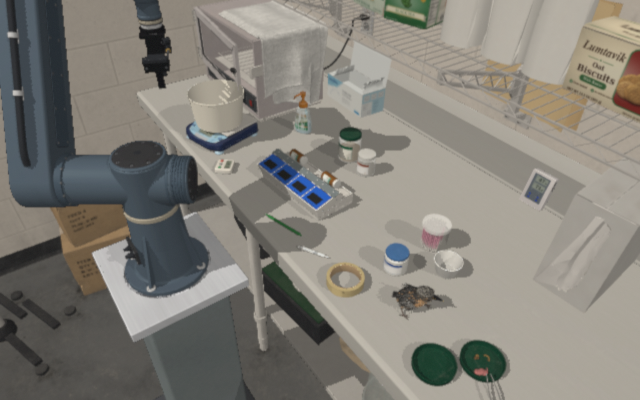

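View pics/side0.png

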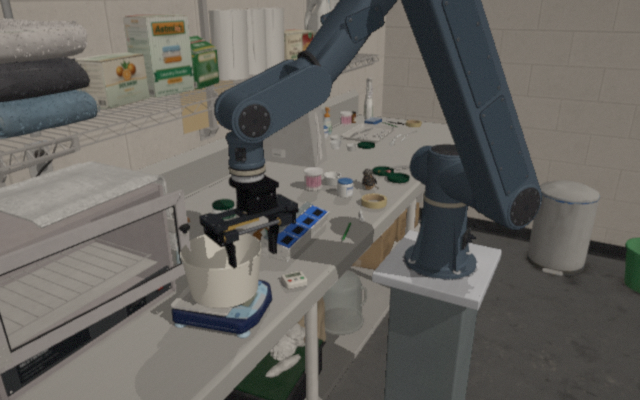

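```bash
cat > h.py <<'E'
from rig import bot
import numpy as np, cv2
def ray(n,uv,z,c=None):
    c=c or bot.get_calibration(n); R=np.array(c['R']);t=np.array(c['t'])
    d=R.T@np.array([(uv[0]-c['cx'])/c['fx'],(uv[1]-c['cy'])/c['fy'],1]); o=-R.T@t
    return o+d*(z-o[2])/d[2]
def proj(n,X,c=None):
    c=c or bot.get_calibration(n);p=np.array(c['R'])@np.array(X)+np.array(c['t'])
    return np.array([c['cx']+c['fx']*p[0]/p[2],c['cy']+c['fy']*p[1]/p[2]])
E
python3 - <<'E'
from h import *
im=cv2.imread('pics/scene0.png')
x0,y0=240,120
cr=im[y0:y0+110,x0:x0+140]
cv2.imwrite('pics/crop0.png',cv2.resize(cr,None,fx=5.5,fy=5.5,interpolation=cv2.INTER_CUBIC))
b=cr.astype(int);blue=((b[...,0]>110)&(b[...,0]-b[...,2]>70)).astype(np.uint8)
# pads: dark holes in the blue
cs,h=cv2.findContours(blue,cv2.RETR_CCOMP,cv2.CHAIN_APPROX_NONE)
for i,c in enumerate(cs):
    if cv2.contourArea(c)<15: continue
    m=cv2.moments(c);uv=(m['m10']/m['m00']+x0,m['m01']/m['m00']+y0)
    print('hole' if h[0][i][3]>=0 else 'outer',round(m['m00']),np.round(uv,1),np.round(ray('scene',uv,.051),4))
E
```

```text
outer 728 [305.3 188.5] [0.4403 0.0119 0.051 ]
hole 112 [314.1 197.9] [ 0.4365 -0.0395  0.051 ]
hole 104 [298.7 185.9] [0.431  0.0335 0.051 ]
outer 83 [274.1 162.2] [0.4352 0.1819 0.051 ]
```

View pics/crop0.png

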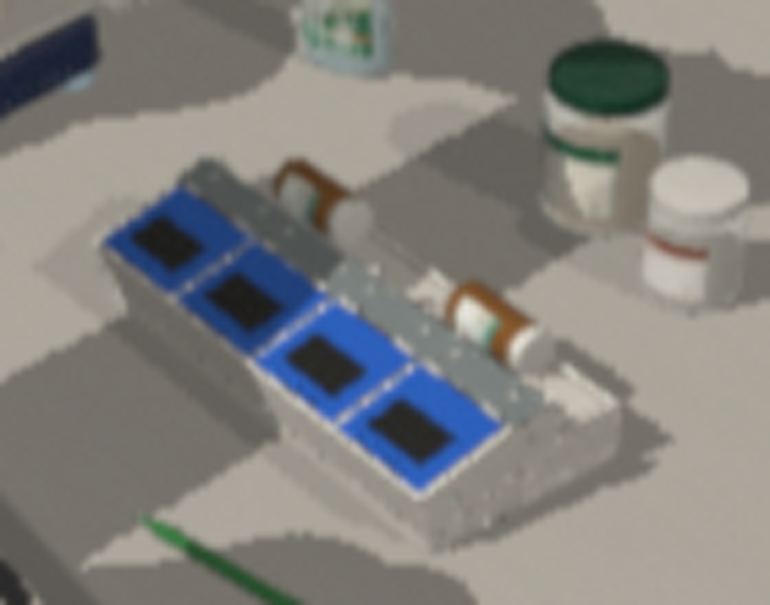

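```bash
python3 - <<'E'
from h import *
P=[ray('scene',(240+(u-2.25)/5.5,120+(v-2.25)/5.5),.051) for u,v in [(168,244),(243,301),(326,364),(412,431)]]
P=np.array(P);print(P.round(4),np.linalg.norm(np.diff(P,axis=0),axis=1))
ys=np.array([.111,.037,-.037,-.111])
# rack y axis direction
ey=(ys@(P-P.mean(0)))/(ys@ys);print('scale',np.linalg.norm(ey));ey/=np.linalg.norm(ey);ex=np.array([ey[1],-ey[0],0])
yaw=np.degrees(np.arctan2(ex[1],ex[0]));print('yaw',yaw,ex)
for n,pl in dict(a=[(284,180),(316,205),(350,228)],b=[(462,302),(496,322),(530,345)]).items():
  for u,v in pl:
    X=ray('scene',(240+(u-2.25)/5.5,120+(v-2.25)/5.5),.052); d=X-P.mean(0)
    print(n,X.round(4),'rel padcentre',(d@ex).round(4),(d@ey).round(4))
for u,v in [(617,405),(425,493),(520,418),(208,160),(345,262),(370,237)]:
    for z in(.036,.066):
        d=ray('scene',(240+(u-2.25)/5.5,120+(v-2.25)/5.5),z)-P.mean(0);print(u,v,z,(d@ex).round(4),(d@ey).round(4))
E
```

```text
[[ 0.4197  0.1804  0.051 ]
 [ 0.4257  0.1087  0.051 ]
 [ 0.4319  0.0339  0.051 ]
 [ 0.4372 -0.0402  0.051 ]] [0.07202659 0.07507032 0.07427331]
scale 0.9988774626529567
yaw 4.555850087849295 [0.99684038 0.07943082 0.        ]
a [0.5104 0.198  0.052 ] rel padcentre 0.0916 0.1204
a [0.5115 0.165  0.052 ] rel padcentre 0.0901 0.0874
a [0.5147 0.1339 0.052 ] rel padcentre 0.0908 0.0561
b [0.5257 0.0377 0.052 ] rel padcentre 0.0942 -0.0406
b [0.5303 0.0117 0.052 ] rel padcentre 0.0967 -0.0669
b [ 0.5331 -0.0159  0.052 ] rel padcentre 0.0973 -0.0947
617 405 0.036 0.1127 -0.1494
617 405 0.066 0.0853 -0.1763
425 493 0.036 -0.0158 -0.1409
425 493 0.066 -0.0388 -0.1682
520 418 0.036 0.0642 -0.1248
520 418 0.066 0.0384 -0.1526
208 160 0.036 0.0833 0.1869
208 160 0.066 0.0569 0.1484
345 262 0.036 0.0813 0.049
345 262 0.066 0.055 0.0152
370 237 0.036 0.1087 0.0599
370 237 0.066 0.0814 0.0257
```

Emit:
play_rows(targets=[[1, 0, 0, 0.04, 0, 0, 0], [1, 0.021, -0.049, 0, 0, 0, 0.124], [1, 0.021, -0.049, 0, 0, 0, 0.124], [1, 0.021, -0.049, 0, 0, 0, 0.124], [1, 0.021, -0.049, 0, 0, 0, 0.124], [1, 0.021, -0.049, 0, 0, 0, 0], [1, 0.021, -0.049, 0, 0, 0, 0], [1, 0.021, -0.049, 0, 0, 0, 0], [1, 0.021, -0.049, 0, 0, 0, 0], [1, 0, 0, 0, 0, 0, 0]])

```text
time_s: 1.35
position: [0.4224, 0.1766, 0.2624]
tcp_rot: [[-0.997, -0.073, 0.0], [-0.073, 0.997, -0.001], [-0.0, -0.001, -1.0]]
force: [-0.0, 0.5, 0.5]
opening: 0.017
```

```bash
python3 - <<'E'
from h import *
s=bot.read_state();print(s['time_s'],s['position'],s['tcp_rot'],s['force'])
c=bot.get_calibration('wrist');im=bot.capture('wrist');cv2.imwrite('pics/w1.png',im)
np.save('w1.npy',c,allow_pickle=True);print(c)
E
```

```text
1.35 [0.42239555 0.17664491 0.26239158] [[-9.97324636e-01 -7.30995621e-02  1.57492822e-04]
 [-7.30996437e-02  9.97324464e-01 -5.96427037e-04]
 [-1.13472889e-04 -6.06344047e-04 -9.99999810e-01]] [-0.00872712  0.49787256  0.53664573]
{'fx': 323.0692052770941, 'fy': 323.0692052770941, 'cx': 315.7469519197025, 'cy': 202.20158952299946, 'R': array([[-7.35872268e-02,  9.97288487e-01, -7.71025307e-04],
       [ 9.58985590e-01,  7.09731238e-02,  2.74425680e-01],
       [ 2.73736293e-01,  1.94548226e-02, -9.61608003e-01]]), 't': array([-0.14426445, -0.46166225,  0.30983816])}
```

View pics/w1.png

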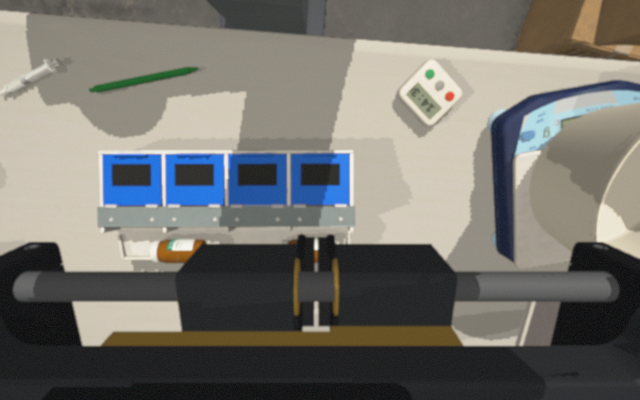

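```bash
python3 - <<'E'
from h import *
c=np.load('w1.npy',allow_pickle=True).item()
im=cv2.imread('pics/w1.png').astype(int)
m=((im.sum(2)<150)).astype(np.uint8);m[:160]=0;m[190:]=0;m[:,:105]=0;m[:,350:]=0
n,l,st,ce=cv2.connectedComponentsWithStats(m)
P=[]
for i in range(1,n):
    if st[i,4]>200: P.append(ray('',ce[i],.051,c));print(st[i],ce[i].round(1),P[-1].round(4))
P=np.array(sorted(P,key=lambda p:-p[1]));ys=np.array([.111,.037,-.037,-.111])
ey=(ys@(P-P.mean(0)))/(ys@ys);print('scale',np.linalg.norm(ey));ey/=np.linalg.norm(ey);ex=np.array([ey[1],-ey[0],0]);print('yaw',np.degrees(np.arctan2(ex[1],ex[0])),P.mean(0))
o=P.mean(0)+.055*ex
for u,v,z in[(97,226,.066),(355,227,.066),(120,259,.036),(157,250,.05),(99,151,.04),(353,151,.04)]:
    d=ray('',(u,v),z,c)-o;print(u,v,(d@ex).round(4),(d@ey).round(4))
E
```

```text
[239 164  37  21 734] [257.  174.4] [0.4249 0.1069 0.051 ]
[302 165  36  20 674] [318.8 174.3] [0.4194 0.1792 0.051 ]
[114 166  35  18 556] [131.1 174.5] [ 0.4359 -0.0405  0.051 ]
[177 166  35  18 530] [194.  174.4] [0.4303 0.0332 0.051 ]
scale 0.9933031476065511
yaw 4.29437570164675 [0.42761111 0.06969533 0.051     ]
97 226 0.0037 -0.1518
355 227 0.0053 0.1525
120 259 0.0609 -0.1518
157 250 0.0417 -0.0938
99 151 -0.0812 -0.1505
353 151 -0.0808 0.1504
```

Emit:
play_rows(targets=[[1, -0.001, 0.003, -0.06, 0, 0, 0], [1, 0, 0, -0.06, 0, 0, 0], [1, 0, 0, -0.06, 0, 0, 0], [1, 0, 0, -0.02, 0, 0, 0], [1, 0, 0, -0.004, 0, 0, 0], [1, 0, 0, 0, 0, 0, 0]])

```text
time_s: 2.15
position: [0.42, 0.1834, 0.0589]
tcp_rot: [[-0.997, -0.08, 0.001], [-0.08, 0.997, 0.0], [-0.001, 0.0, -1.0]]
force: [-0.2, 0.4, -1.2]
opening: 0.006
```

Emit:
play_rows(targets=[[1, 0, -0.003, -0.003, 0, 0, 0], [1, 0, 0, -0.003, 0, 0, 0], [1, 0, 0, -0.002, 0, 0, 0], [1, 0, 0, 0, 0, 0, 0]])

```text
time_s: 2.65
position: [0.4206, 0.1795, 0.0509]
tcp_rot: [[-0.997, -0.079, 0.001], [-0.079, 0.997, 0.0], [-0.001, 0.0, -1.0]]
force: [0.0, -0.8, 3.1]
opening: 0.008
```

Emit:
play_rows(targets=[[1, 0, 0, -0.002, 0, 0, 0], [1, 0, 0, -0.002, 0, 0, 0], [1, 0, 0, 0, 0, 0, 0]])

```text
time_s: 3.02
position: [0.4208, 0.1795, 0.0498]
tcp_rot: [[-0.997, -0.08, 0.004], [-0.08, 0.997, 0.0], [-0.004, 0.0, -1.0]]
force: [-3.5, -2.6, 34.7]
opening: 0.008
```

Emit:
play_rows(targets=[[1, 0, 0, 0.02, 0, 0, 0], [1, 0.0025, -0.037, 0, 0, 0, 0], [1, 0.003, -0.037, 0, 0, 0, 0], [1, 0, 0, -0.013, 0, 0, 0], [1, 0, 0, -0.003, 0, 0, 0], [1, 0, 0, -0.002, 0, 0, 0], [1, 0, 0, -0.001, 0, 0, 0], [1, 0, 0, 0, 0, 0, 0]])

```text
time_s: 4.03
position: [0.4252, 0.106, 0.0476]
tcp_rot: [[-0.997, -0.08, -0.0], [-0.08, 0.997, 0.0], [0.0, 0.0, -1.0]]
force: [-0.8, 0.3, 0.6]
opening: 0.005
```

Emit:
play_rows(targets=[[1, 0, 0, -0.002, 0, 0, 0], [1, 0, 0, -0.002, 0, 0, 0], [1, 0, 0, 0, 0, 0, 0]])

```text
time_s: 4.4
position: [0.4256, 0.1055, 0.0435]
tcp_rot: [[-0.997, -0.079, 0.0], [-0.079, 0.997, 0.0], [-0.0, 0.0, -1.0]]
force: [0.2, 0.4, 1.2]
opening: 0.004
```

Emit:
play_rows(targets=[[1, 0, 0, -0.002, 0, 0, 0], [1, 0, 0, -0.0015, 0, 0, 0], [1, 0, 0, 0, 0, 0, 0], [1, 0, 0, 0, 0, 0, 0]])

```text
time_s: 4.9
position: [0.4257, 0.1054, 0.0404]
tcp_rot: [[-0.997, -0.079, 0.001], [-0.079, 0.997, -0.0], [-0.001, -0.0, -1.0]]
force: [-0.3, -0.5, 6.4]
opening: 0.009
```

Emit:
play_rows(targets=[[1, 0, 0, -0.001, 0, 0, 0], [1, 0, 0, -0.001, 0, 0, 0], [1, 0, 0, 0, 0, 0, 0]])

```text
time_s: 5.28
position: [0.426, 0.1055, 0.0396]
tcp_rot: [[-0.997, -0.079, 0.002], [-0.079, 0.997, -0.0], [-0.002, -0.0, -1.0]]
force: [-1.7, 0.2, 21.1]
opening: 0.004
```

Emit:
play_rows(targets=[[1, 0, 0, 0.06, 0, 0, 0], [1, 0, 0, 0.06, 0, 0, 0], [0, 0.03, 0.02, 0.05, 0, 0, 0], [0, 0.03, 0.02, 0.04, 0, 0, 0], [0, 0.031, 0.02, 0, 0, 0, 0], [0, 0, 0, 0, 0, 0, 0], [0, 0, 0, 0, 0, 0, 0]])

```text
time_s: 6.15
position: [0.5148, 0.1651, 0.2468]
tcp_rot: [[-0.997, -0.079, -0.004], [-0.079, 0.997, -0.001], [0.004, -0.0, -1.0]]
force: [0.0, 0.3, -0.9]
opening: 0.491
```

```bash
python3 - <<'E'
from h import *
s=bot.read_state();print(s['time_s'],s['position'],s['opening'])
c=bot.get_calibration('wrist');im=bot.capture('wrist');cv2.imwrite('pics/w2.png',im)
np.save('w2.npy',c,allow_pickle=True)
E
```

```text
6.15 [0.5147939  0.16511966 0.24684611] 0.49079806672078513
```

View pics/w2.png

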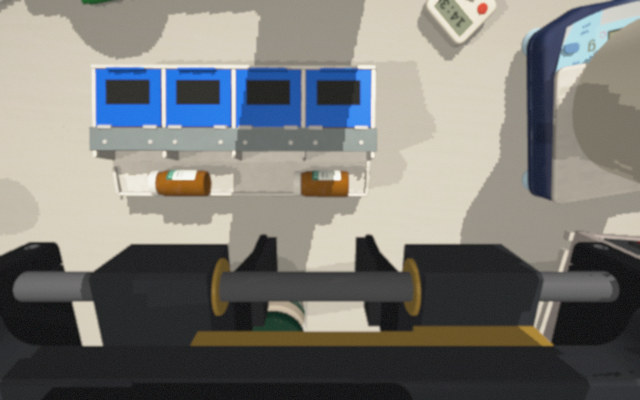

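```bash
python3 - <<'E'
from h import *
c=np.load('w2.npy',allow_pickle=True).item()
im=cv2.imread('pics/w2.png');b=im.astype(int)
m=((b.sum(2)<150)).astype(np.uint8);m[:70]=0;m[110:]=0;m[:,:100]=0;m[:,365:]=0
n,l,st,ce=cv2.connectedComponentsWithStats(m)
P=np.array(sorted([ray('',ce[i],.051,c) for i in range(1,n) if st[i,4]>200],key=lambda p:-p[1]))
ys=np.array([.111,.037,-.037,-.111]);print(P.round(4))
ey=(ys@(P-P.mean(0)))/(ys@ys);print('scale',np.linalg.norm(ey));ey/=np.linalg.norm(ey);ex=np.array([ey[1],-ey[0],0]);print('yaw',np.degrees(np.arctan2(ex[1],ex[0])))
o=P.mean(0)+.057*ex;print('o',o)
am=((b[...,2]-b[...,0]>50)&(b[...,2]>80)).astype(np.uint8);am[:150]=0;am[210:]=0
n,l,st,ce=cv2.connectedComponentsWithStats(am)
for i in range(1,n):
    if st[i,4]>200:
        x,y,w,h=st[i,:4];print(st[i])
        for uv,z in (((x,y+h/2),.055),((x+w,y+h/2),.055),((x+w/2,y),.047),((x+w/2,y+h),.047)):
            d=ray('',uv,z,c)-o;print('  ',(d@ex).round(4),(d@ey).round(4))
for u,v,z in[(89,150,.066),(376,150,.066),(118,195,.036),(368,194,.036),(285,302,.09)]:
    d=ray('',(u,v),z,c)-o;print(u,v,(d@ex).round(4),(d@ey).round(4))
cv2.imwrite('pics/c2.png',cv2.resize(im[120:205,80:390],None,fx=2.5,fy=2.5,interpolation=cv2.INTER_CUBIC))
E
```

```text
[[ 0.4189  0.1786  0.051 ]
 [ 0.4248  0.1068  0.051 ]
 [ 0.436  -0.0412  0.051 ]]Traceback (most recent call last):
  File "<stdin>", line 8, in <module>
ValueError: matmul: Input operand 1 has a mismatch in its core dimension 0, with gufunc signature (n?,k),(k,m?)->(n?,m?) (size 3 is different from 4)
```

```bash
cat >> h.py <<'E'
yaw=np.radians(4.4);ex=np.array([np.cos(yaw),np.sin(yaw),0]);ey=np.array([-np.sin(yaw),np.cos(yaw),0]);o=np.array([.4845,.0738,0])
def rk(X): d=np.array(X)-o;return np.round([d@ex,d@ey,d[2]],4)
def wd(x,y): return (o+x*ex+y*ey).round(4)
E
python3 - <<'E'
from h import *
c=np.load('w2.npy',allow_pickle=True).item()
im=cv2.imread('pics/w2.png');b=im.astype(int)
am=((b[...,2]-b[...,0]>50)&(b[...,2]>80)).astype(np.uint8);am[:150]=0;am[210:]=0
n,l,st,ce=cv2.connectedComponentsWithStats(am)
for i in range(1,n):
    if st[i,4]>200:
        x,y,w,h=st[i,:4];print(st[i])
        for uv,z in (((x,y+h/2),.055),((x+w,y+h/2),.055),((x+w/2,y),.047),((x+w/2,y+h),.047)): print('  ',rk(ray('',uv,z,c)))
for u,v,z in[(89,150,.066),(376,150,.066),(118,195,.036),(368,194,.036),(285,302,.09)]: print(u,v,rk(ray('',(u,v),z,c)))
cv2.imwrite('pics/c2.png',cv2.resize(im[120:205,80:390],None,fx=2.5,fy=2.5,interpolation=cv2.INTER_CUBIC))
E
```

```text
[155 171  56  25 982]
   [ 0.0409 -0.0922  0.055 ]
   [ 0.0407 -0.0294  0.055 ]
   [ 0.028  -0.0626  0.047 ]
   [ 0.0573 -0.0657  0.047 ]
[301 171  48  25 863]
   [0.0403 0.0715 0.055 ]
   [0.0402 0.1253 0.055 ]
   [0.0275 0.0985 0.047 ]
   [0.0568 0.0988 0.047 ]
89 150 [ 0.0025 -0.1516  0.066 ]
376 150 [0.0015 0.1515 0.066 ]
118 195 [ 0.0592 -0.1478  0.036 ]
368 194 [0.057  0.1504 0.036 ]
285 302 [0.1689 0.0539 0.09  ]
```

View pics/c2.png

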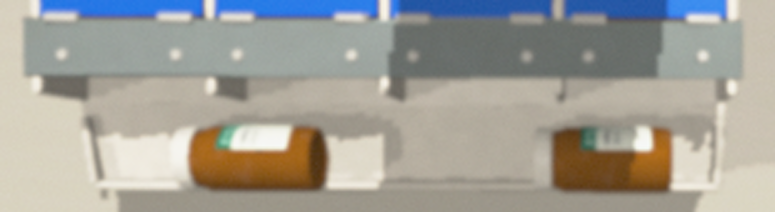

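Emit:
play_rows(targets=[[0, 0.004, 0.006, 0, 0, 0, 0], [0, 0, 0, 0, 0, 0, 0], [0, 0, 0, 0, 0, 0, 0], [0, 0, 0, -0.06, 0, 0, 0], [0, 0, 0, -0.06, 0, 0, 0], [0, 0, 0, -0.05, 0, 0, 0], [0, 0, 0, 0, 0, 0, 0], [0, 0, 0, 0, 0, 0, 0]])

```text
time_s: 7.2
position: [0.5217, 0.1716, 0.0794]
tcp_rot: [[-0.997, -0.079, 0.002], [-0.079, 0.997, 0.0], [-0.002, 0.0, -1.0]]
force: [0.4, 0.2, -0.1]
opening: 1.003
```

Emit:
play_rows(targets=[[0, -0.001, 0, -0.03, 0, 0, 0], [0, -0.001, 0, -0.01, 0, 0, 0], [0, 0, 0, 0, 0, 0, 0], [0.4, 0, 0, 0, 0, 0, 0], [0.4, 0, 0, 0, 0, 0, 0], [0.4, 0, 0, 0, 0, 0, 0], [0.4, 0, 0, 0, 0, 0, 0]])

```text
time_s: 8.07
position: [0.5187, 0.1715, 0.0384]
tcp_rot: [[-0.997, -0.079, 0.001], [-0.079, 0.997, 0.0], [-0.001, -0.0, -1.0]]
force: [-0.7, 0.5, 2.9]
opening: 0.699
```

Emit:
play_rows(targets=[[0.4, 0, 0, 0.002, 0, 0, 0], [0.4, 0.0015, -0.0195, 0, 0, 0, 0], [0.4, 0.0015, -0.0195, 0, 0, 0, 0], [0.4, 0.0015, -0.0188, 0, 0, 0, 0], [0.4, 0, 0, -0.001, 0, 0, 0], [0.4, 0, 0, 0, 0, 0, 0]])

```text
time_s: 8.82
position: [0.5229, 0.1134, 0.0389]
tcp_rot: [[-0.997, -0.078, -0.0], [-0.078, 0.997, 0.0], [0.0, 0.0, -1.0]]
force: [-1.2, -0.4, -0.4]
opening: 0.7
```

Emit:
play_rows(targets=[[0, 0, 0, 0, 0, 0, 0], [0, 0, 0, 0, 0, 0, 0], [0, 0, 0, 0, 0, 0, 0], [0, 0, 0, 0.03, 0, 0, 0], [0.6, 0, 0, 0.03, 0, 0, 0], [0.6, 0.014, 0.001, 0, 0, 0, 0], [0.6, 0.015, 0.001, 0, 0, 0, 0], [0.6, 0, 0, 0, 0, 0, 0], [0.6, 0, 0, 0, 0, 0, 0], [0.6, 0, 0, 0, 0, 0, 0]])

```text
time_s: 10.07
position: [0.551, 0.1157, 0.0985]
tcp_rot: [[-0.997, -0.079, -0.002], [-0.079, 0.997, -0.0], [0.002, 0.0, -1.0]]
force: [0.1, 0.2, 0.1]
opening: 0.439
```

```bash
python3 - <<'E'
from h import *
s=bot.read_state();print(s['time_s'],rk(s['position']),s['opening'])
im=bot.capture('scene')
cv2.imwrite('pics/c3.png',cv2.resize(im[120:230,240:380],None,fx=5,fy=5,interpolation=cv2.INTER_CUBIC))
E
```

```text
10.075 [0.0695 0.0367 0.0985] 0.43889896533125916
```

View pics/c3.png

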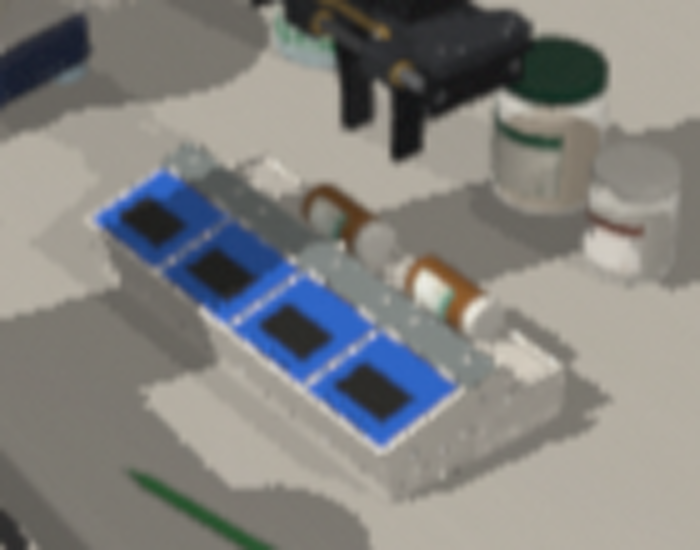

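Emit:
play_rows(targets=[[0.6, 0.001, 0, -0.04, 0, 0, 0], [0.6, 0, 0, -0.016, 0, 0, 0], [0.6, 0, 0, 0, 0, 0, 0]])

```text
time_s: 10.5
position: [0.5517, 0.1157, 0.0419]
tcp_rot: [[-0.997, -0.079, -0.004], [-0.079, 0.997, -0.0], [0.003, 0.0, -1.0]]
force: [-0.1, -0.0, -0.5]
opening: 0.4
```

Emit:
play_rows(targets=[[0.6, -0.006, -0.0005, 0, 0, 0, 0], [0.6, -0.006, -0.0005, 0, 0, 0, 0], [0.6, -0.006, -0.0005, 0, 0, 0, 0], [0.6, -0.006, -0.0005, 0, 0, 0, 0], [0.6, -0.006, -0.0005, 0, 0, 0, 0], [0.6, -0.006, -0.0005, 0, 0, 0, 0], [0.6, -0.001, 0, 0, 0, 0, 0], [0.6, 0, 0, 0, 0, 0, 0]])

```text
time_s: 11.5
position: [0.516, 0.1127, 0.043]
tcp_rot: [[-0.997, -0.079, -0.0], [-0.079, 0.997, 0.0], [0.0, 0.0, -1.0]]
force: [-0.2, 0.4, -0.1]
opening: 0.4
```

Emit:
play_rows(targets=[[0, 0, 0, 0.06, 0, 0, 0], [0, 0, 0, 0.06, 0, 0, 0], [0, 0.005, -0.034, 0.04, 0, 0, 0], [0, 0.005, -0.034, 0.03, 0, 0, 0], [0, 0.005, -0.034, 0, 0, 0, 0], [0, 0, 0, 0, 0, 0, 0]])

```text
time_s: 12.25
position: [0.5319, 0.0087, 0.2337]
tcp_rot: [[-0.997, -0.076, 0.002], [-0.076, 0.997, -0.001], [-0.002, -0.001, -1.0]]
force: [-0.1, 0.6, 1.1]
opening: 0.964
```

```bash
python3 - <<'E'
from h import *
s=bot.read_state();print(s['time_s'],s['position'],s['opening'])
c=bot.get_calibration('wrist');im=bot.capture('wrist')
b=im.astype(int)
am=((b[...,2]-b[...,0]>50)&(b[...,2]>80)).astype(np.uint8);am[:100]=0;am[230:]=0
n,l,st,ce=cv2.connectedComponentsWithStats(am)
for i in range(1,n):
    if st[i,4]>60:
        x,y,w,h=st[i,:4];print(st[i])
        for uv,z in (((x,y+h/2),.055),((x+w,y+h/2),.055)): print('  ',rk(ray('',uv,z,c)))
cv2.imwrite('pics/c4.png',im)
E
```

```text
12.25 [0.53187448 0.00867233 0.2336562 ] 0.9643174971065328
[297 168  50  25 924]
   [ 0.0401 -0.0895  0.055 ]
   [ 0.0401 -0.0357  0.055 ]
```

View pics/c4.png

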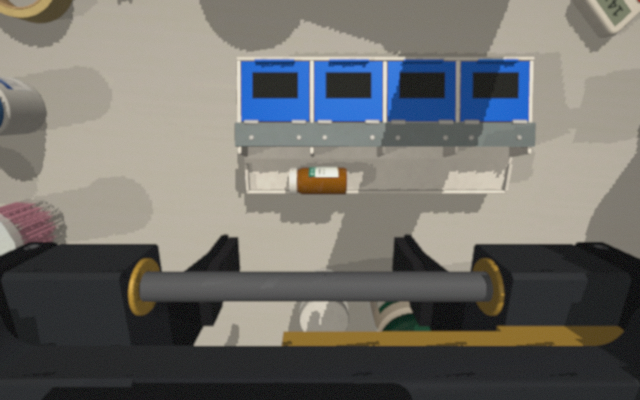

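Emit:
play_rows(targets=[[0, 0, 0.002, -0.06, 0, 0, 0], [0, 0, 0, -0.06, 0, 0, 0], [0, 0, 0, -0.045, 0, 0, 0], [0, 0, 0, -0.02, 0, 0, 0], [0, 0, 0, -0.009, 0, 0, 0], [0, 0, 0, 0, 0, 0, 0], [0.4, 0, 0, 0, 0, 0, 0], [0.4, 0, 0, 0, 0, 0, 0], [0.4, 0, 0, 0, 0, 0, 0], [0.4, 0, 0, 0, 0, 0, 0]])

```text
time_s: 13.55
position: [0.5314, 0.0125, 0.0397]
tcp_rot: [[-0.997, -0.079, 0.001], [-0.079, 0.997, -0.0], [-0.001, -0.0, -1.0]]
force: [0.3, -1.4, 2.8]
opening: 0.698
```

Emit:
play_rows(targets=[[0.4, 0, 0, 0.002, 0, 0, 0], [0.4, -0.0016, 0.0203, 0, 0, 0, 0], [0.4, -0.0016, 0.0203, 0, 0, 0, 0], [0.4, -0.0016, 0.0203, 0, 0, 0, 0], [0.4, -0.0015, 0.0203, 0, 0, 0, 0], [0.4, -0.0015, 0.0203, 0, 0, 0, 0], [0.4, 0, 0, 0, 0, 0, 0], [0.4, 0, 0, -0.002, 0, 0, 0], [0.4, 0, 0, 0, 0, 0, 0]])

```text
time_s: 14.68
position: [0.5233, 0.1139, 0.0397]
tcp_rot: [[-0.997, -0.078, 0.0], [-0.078, 0.997, 0.001], [-0.0, 0.001, -1.0]]
force: [-1.0, 2.7, 5.3]
opening: 0.699
```

Matches the first bottle's release pose (0.5229, 0.1134). Repeat the release and push.

Emit:
play_rows(targets=[[0, 0, 0, 0, 0, 0, 0], [0, 0, 0, 0, 0, 0, 0], [0, 0, 0, 0, 0, 0, 0], [0, 0, 0, 0.03, 0, 0, 0], [0.6, 0, 0, 0.03, 0, 0, 0], [0.6, 0.014, 0.001, 0, 0, 0, 0], [0.6, 0.015, 0.001, 0, 0, 0, 0], [0.6, 0, 0, 0, 0, 0, 0], [0.6, 0, 0, 0, 0, 0, 0], [0.6, 0, 0, 0, 0, 0, 0], [0.6, 0, 0, -0.04, 0, 0, 0], [0.6, 0, 0, -0.016, 0, 0, 0]])

```text
time_s: 16.18
position: [0.5504, 0.1161, 0.0414]
tcp_rot: [[-0.997, -0.079, -0.004], [-0.079, 0.997, -0.0], [0.004, 0.0, -1.0]]
force: [-0.3, 0.4, -0.5]
opening: 0.403
```

Emit:
play_rows(targets=[[0.6, 0, 0, 0, 0, 0, 0], [0.6, -0.006, -0.0005, 0, 0, 0, 0], [0.6, -0.006, -0.0005, 0, 0, 0, 0], [0.6, -0.006, -0.0005, 0, 0, 0, 0], [0.6, -0.006, -0.0005, 0, 0, 0, 0], [0.6, -0.006, -0.0005, 0, 0, 0, 0], [0.6, -0.006, -0.0005, 0, 0, 0, 0], [0.6, 0, 0, 0, 0, 0, 0]])

```text
time_s: 17.18
position: [0.5151, 0.1132, 0.0429]
tcp_rot: [[-0.997, -0.079, -0.002], [-0.079, 0.997, -0.0], [0.002, 0.0, -1.0]]
force: [-0.1, 0.3, 0.4]
opening: 0.402
```

Emit:
play_rows(targets=[[0.6, 0, 0, 0.06, 0, 0, 0], [0.6, 0, 0, 0.06, 0, 0, 0], [1, 0, 0, 0.05, 0, 0, 0], [1, 0, 0, 0.02, 0, 0, 0], [1, 0, 0, 0, 0, 0, 0]])

```text
time_s: 17.8
position: [0.5174, 0.1132, 0.2348]
tcp_rot: [[-0.997, -0.079, 0.005], [-0.079, 0.997, 0.0], [-0.005, -0.0, -1.0]]
force: [0.5, -0.0, -0.6]
opening: 0.139
```

```bash
python3 - <<'E'
from h import *
s=bot.read_state();print(s['time_s'],s['position'],s['opening'])
im=bot.capture('wrist')
cv2.imwrite('pics/c5.png',im)
E
```

```text
17.8 [0.51740296 0.11321921 0.23481372] 0.13945481382280403
```

View pics/c5.png

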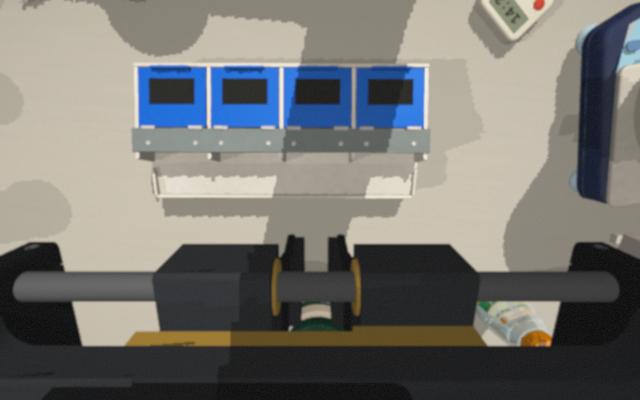

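Emit:
play_rows(targets=[[1, -0.046, -0.0035, -0.05, 0, 0, 0], [1, -0.046, -0.0035, -0.05, 0, 0, 0], [1, 0, 0, -0.05, 0, 0, 0], [1, 0, 0, -0.027, 0, 0, 0], [1, 0, 0, -0.004, 0, 0, 0], [1, 0, 0, -0.002, 0, 0, 0], [1, 0, 0, 0, 0, 0, 0]])

```text
time_s: 18.73
position: [0.4322, 0.1068, 0.0588]
tcp_rot: [[-0.997, -0.079, 0.001], [-0.079, 0.997, -0.0], [-0.001, -0.0, -1.0]]
force: [0.4, -0.4, 0.9]
opening: 0.004
```

Emit:
play_rows(targets=[[1, -0.006, -0.001, -0.003, 0, 0, 0], [1, 0, 0, -0.003, 0, 0, 0], [1, 0, 0, -0.002, 0, 0, 0], [1, 0, 0, -0.002, 0, 0, 0], [1, 0, 0, 0, 0, 0, 0]])

```text
time_s: 19.35
position: [0.4256, 0.1058, 0.0499]
tcp_rot: [[-0.997, -0.079, 0.001], [-0.079, 0.997, -0.0], [-0.001, -0.0, -1.0]]
force: [-2.7, -0.8, 20.3]
opening: 0.004
```

Emit:
play_rows(targets=[[1, 0, 0, 0.03, 0, 0, 0], [1, 0, 0, 0.06, 0, 0, 0], [1, 0, 0, 0.05, 0, 0, 0], [1, 0.04, 0, 0.04, 0, 0, 0], [1, 0.05, 0, 0, 0, 0, 0], [1, 0, 0, 0, 0, 0, 0], [1, 0, 0, 0, 0, 0, 0]])

```text
time_s: 20.23
position: [0.5142, 0.1058, 0.2273]
tcp_rot: [[-0.997, -0.079, -0.003], [-0.079, 0.997, 0.0], [0.003, 0.0, -1.0]]
force: [-0.2, 0.5, -0.7]
opening: 0.011
```

```bash
python3 - <<'E'
from h import *
im=bot.capture('wrist');b=im.astype(int)
am=((b[...,2]-b[...,0]>50)&(b[...,2]>80)).astype(np.uint8);am[:100]=0;am[230:]=0
print('amber px on ledge/mouth',am[:, 100:450].sum(),bot.read_state()['time_s'])
print(bot.hand_in())
E
```

```text
amber px on ledge/mouth 0 20.275
the job is handed in; nothing more can be done
None
```

The empty lane was lane two, and I moved both new bottles into it and handed the job in at 20.3 s.

**Finding the lane:** Flap one was firm after about 1–3 mm (35 N). Flap two gave softly (1–2 N) for about 12 mm, down to its stop. I did not press flaps three and four.

**Loading:** I gripped each bottle by its ends, moved it along the ledge to lane two and pushed it over the crest from behind.

**Last checks:**
- Flap two is now firm at the same height as flap one (20 N at z = 49.9 mm), so a bottle lies under it at the stop.
- The wrist camera shows nothing amber on the ledge or in the mouth. I conclude that the second bottle is under the cover, but it is hidden there and I could not see or measure its exact position.
- I felt no unexpected contact with the other things on the bench. I did not measure their positions again.
- No check failed or disagreed.

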